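# Hold up the guard of the bench shear

### The job

I want to oil the blade of the bench shear. Push the shear's pedal right down to its stop and let it come back up, which frees the catch of the guard; then take the guard by its bar handle, lift it until it stands 60 degrees open, and keep holding it there in the gripper when you finish, because it springs shut if let go. Leave the oil can, chisel, bolt and nut round the shear where they are.

Things in the scene. Friction and masses are not known exactly. Their poses are not given: they have to be found in the camera images.
- bench_shear: The bench shear: a grey cast machine with a wide base plate, bolted to the bench (200 mm deep in x, 275 mm wide in y, about 105 mm high with its guard shut). Origin on the bench, midway between its two side cheeks; x points from its front (handle side) to its back, y to its left, z up. It stands at a different place and yaw (up to 0.3 rad) each time. A curved quadrant rod with a stud every 15 degrees and a longer stud at 60 degrees stands on its left cheek.
- shear_pedal (a joint): Angle of the pedal in rad: 0 = up at rest, 0.25 = down on its stop. Hinged at the back, at (0.045, -0.14, 0.060) m in the shear's frame, it reaches forward along the right-hand side of the shear. Spring: 3 to 4 N on the pad starts it, about 8 N brings it onto the stop; it rises by itself when released. Until it has once been pressed to its stop, a small steel catch on the right cheek locks the guard; then the catch stays off.
- pedal_pad (a point): Middle of the top face of the pedal's ribbed steel pad (60 mm in x, 50 mm in y), at (-0.115, -0.14) m in the shear's frame; 86 mm above the bench at rest, about 45 mm when down on the stop (the pad comes down almost vertically, moving under 6 mm to the front).
- shear_guard (a joint): Opening angle of the guard in rad: 0 = shut (level), 1.047 = 60 degrees, 1.75 = its end. The guard is a slotted steel lid (125 x 150 mm) on top of the shear, hinged along its back edge; it opens upwards and back, away from the robot. A spring and its weight shut it: about 3 to 4 N at the handle, at every angle.
- guard_handle (a point): Middle of the guard's handle: a round bar of 12 mm diameter along the shear's y, 100 mm long between its two end arms, 40 mm in front of the guard's front edge, 165 mm from the hinge axis and 100 mm above the bench when shut; at 60 degrees it is 243 mm above the bench and 82 mm nearer the back. The bar turns with the guard, and can turn between the gripper's pads.
- guard_hinge (a point): Middle of the guard's hinge axis, which runs along the shear's y, at (0.06, 0, 0.10) m in the shear's frame.
- oil_can: Green oil can with a thin spout, 68 x 85 x 176 mm, standing loose at the left of the shear. Origin under its middle. To be left alone.
- cold_chisel: Steel chisel, 160 mm long, 20 mm wide, 17 mm high, lying loose on the bench in front of the shear, crosswise below the guard's handle. Origin under its middle. To be left alone.
- bolt_m16: Rusty bolt, 65 mm high, standing loose on its head at the left of the shear. Origin under its middle. To be left alone.
- nut_1: Dark hexagon nut, 27 mm wide, 19 mm high, lying loose at the left front of the shear. Origin under its middle. To be left alone.

How it is judged:
By the outcome, as a careful person would: the job done as asked, in the order asked, and still so for the second after the job is handed in, while the arm keeps its last pose, push and grip.
It also fails if it takes over 48 s, if anything falls off the work surface, if the arm or the gripper's body presses on something with over 40 N, if the wrist force passes 120 N, or if a joint passes its speed limit or range.

### The arm

A 6-joint arm with a two-finger parallel gripper is mounted at the origin on a cart in front of the work surface, level with it; the furniture and walls round the work are solid. World frame = base frame: x ahead of the robot, y to its left, z up, the work surface at z = 0. Lengths are in m, angles in rad, forces in N, time in s.
With the tool pointing down it reaches from about 0.3 to 0.85 m from the base axis. Payload 4.2 kg.
Tool frame: the origin (TCP) lies between the finger pads; the fingertips stand 11 mm ahead of it and the grasp point (between the pads) lies 8 mm behind it; x points along the fingers, y is the direction in which the jaws open and shut, and the axes are right-handed (so a half turn about x gives the same grasp; the last joint's range is limited). The gripper opens to 91 mm and grips with 3 to 60 N. Pads are 32 mm wide; open, the fingers measure 118 mm over their backs; the gripper's body (76 mm by 178 mm) begins 60 mm behind the grasp point.
Start: joints at [-1.328, 0.32, 1.565, -0, 1.257, -0.02], TCP at [0.149, -0.555, 0.225] pointing down, gripper open.
Joint ranges: [-3.11, 3.11], [-0.84, 2.01], [0.21, 2.61], [-1.34, 4.49], [0.05, 2.63], [-2.56, 2.56]. Speed limits (rad/s): [2.57, 2.57, 3.14, 3.14, 3.14, 3.14].

### API

Orientations are given as a rotation vector (axis times angle).
In Python, from bench import env gives the robot as it stands. The module is installed in compiled form; this text tells all that it offers.
- The arm moves only by the tool step_arm, never from a script. Its argument "series" is one flat list of numbers, 7 for each row, row after row: the shift along the tool's x, y, z in mm, then the turn, a rotation vector about the tool's x, y, z in degrees, then the finger opening in mm, from 0 to 91.2. A call has 1 to 8 rows; each row is the pose to reach, as a shift and turn from the pose measured when the call began, along the tool's axes at that moment; what a row does not reach only later rows make up. A row lasts 1/10 s, in which the tool goes at most 50 mm and 8.59 degrees, less where a joint would pass 70% of its speed; a pose out of reach is approached as far as the arm can. A call with a gripper value outside its range is refused whole. The fingers move at their own pace and stop on an object; the grip force is fixed at half the most. Time passes only in rows, so rows that repeat a pose let the fingers close. It gives the time, the measured TCP pose, the force and the opening at its end, in the units of the state.
- env.state(): the state, without advancing time (a new reading comes with each control period).
- env.camera(name): name is "scene" or "top"; returns a dict with "color" (384x512x3 uint8, red, green, blue), "fov_y" (degrees; the focal length in pixels is half the picture's height over the tangent of half this angle, whatever the lens; pixels are square), "cx", "cy" (the principal point, pixels), "position" and "orientation" of the camera in the world. Camera axes: x right, y down, z forward; pixel columns grow to the right and rows downward; lengths in m; the calibration is good to about 2 mm. A picture is of the moment at which its call begins. There is no depth.
- env.sign_off(): hands the job in, once; it reports no verdict.
Trained networks look in a picture, given as the dict that the camera call returned (one of the last four; its "shot" number tells which), for a name from the list of things; names that differ only in an ending like _2 or _b are one class to them, and where a whole thing is asked for, a point or a joint stands for the part that bears it (a point fixed in the world has none). Each returns a list of dicts, best first, with "conf" (0 to 1); they miss things now and then, are a little off and sometimes report something else, mostly with a low value. They report only what shows in the picture. A call takes as long as a camera call.
- env.outline_of(picture, label): "mask" (384x512 bool, what is visible of it) and "location" ([column, row] in pixels, amid what is visible of it).
- env.spot_point(picture, label): "location" ([column, row] in pixels: a listed point, or the origin of a listed thing).
The state is a dict: "time_s": time; "qpos": joint angles; "joint_vel": joint speeds; "tau": joint torques, N m; "eef_pos": TCP position; "ee_rot": TCP orientation; "wrist_force": force on the tool from outside, world axes, zero at the start; "moment": the same for the moment, N m; "gripper_width": opening from 0.0 (shut) to 1.0 (fully open).
Only numpy, scipy, OpenCV 4.12 (cv2) and the standard library are available. Lean on these libraries where they do the work, as an engineer would, in place of code of your own. Each camera call takes 0.05 s, during which the arm holds its last target.

## Working session

There is one attempt and no reset: what is moved stays moved. The work goes in short steps, Python scripts to look and compute and a tool call to move; the robot and the scene stay as the last step left them, time stands still between calls to the robot, and variables do not carry over. Pictures are saved under pics/ and viewed, and the job is handed in when it is done.

Besides the shell and the picture viewer there is one more tool, called after "Emit:" as name(argument=value, ...) on one line, values as JSON. step_arm: Moves the arm, as the interface text tells. Its arguments: {"type":"object","properties":{"series":{"type":"array","items":{"type":"number"}}},"required":["series"]}

```bash
mkdir -p pics; cat > h.py <<'E'
import numpy as np, cv2
from scipy.spatial.transform import Rotation as R
from bench import env
def K(p):
    f=p["color"].shape[0]/2/np.tan(np.radians(p["fov_y"])/2); return f
def Rm(o):
    o=np.array(o,float)
    if o.shape==(3,3): return o
    if o.shape==(3,): return R.from_rotvec(o).as_matrix()
    return R.from_quat(o).as_matrix()
def ray(p,px):
    f=K(p); d=np.array([(px[0]-p["cx"])/f,(px[1]-p["cy"])/f,1.]); d=Rm(p["orientation"])@d
    return np.array(p["position"],float),d/np.linalg.norm(d)
def proj(p,X):
    c=Rm(p["orientation"]).T@(np.array(X)-np.array(p["position"])); f=K(p)
    return np.array([p["cx"]+f*c[0]/c[2],p["cy"]+f*c[1]/c[2]])
def tri(rs):
    A=np.zeros((3,3));b=np.zeros(3)
    for o,d in rs:
        M=np.eye(3)-np.outer(d,d);A+=M;b+=M@o
    X=np.linalg.solve(A,b)
    return X,[np.linalg.norm((np.eye(3)-np.outer(d,d))@(X-o)) for o,d in rs]
def onz(p,px,z):
    o,d=ray(p,px); return o+d*(z-o[2])/d[2]
def save(p,n): cv2.imwrite("pics/"+n,p["color"][:,:,::-1])
E
python3 - <<'E'
from h import *
s=env.state(); print(s)
P={n:env.camera(n) for n in("scene","top")}
for n,p in P.items():
    save(p,n+"0.png"); print(n,{k:v for k,v in p.items() if k!="color"})
for l in["pedal_pad","guard_handle","guard_hinge","bench_shear","oil_can","cold_chisel","bolt_m16","nut_1"]:
    rs=[]
    for n,p in P.items():
        r=env.spot_point(p,l); print(l,n,[(np.round(q["location"],1).tolist(),round(q["conf"],2)) for q in r[:3]])
        if r: rs.append(ray(p,r[0]["location"]))
    if len(rs)==2: X,e=tri(rs); print("   ",np.round(X,4),np.round(e,4))
E
```

```text
{'time_s': 0.0, 'qpos': array([-1.32801321e+00,  3.20287218e-01,  1.56569050e+00, -4.10082816e-07,
        1.25738900e+00, -2.00016908e-02]), 'joint_vel': array([-2.75290497e-03, -2.10257041e-04, -6.71445782e-04,  3.02636010e-03,
        1.12358453e-03, -5.05907510e-05]), 'tau': array([-6.62673619e-05, -4.12459302e+01, -2.31978106e+01,  7.26088788e-02,
        4.57234879e-02, -1.34816050e-04]), 'eef_pos': array([ 0.14924954, -0.55478275,  0.2241185 ]), 'ee_rot': array([ 2.08172397,  0.27698645, -2.08213893]), 'wrist_force': array([-0.5979178 ,  0.0889264 , -0.13571241]), 'moment': array([-0.01611252,  0.00302687, -0.01084715]), 'gripper_width': 1.0013400862649526}
scene {'fov_y': 57.81523746522098, 'cx': 257.07821667063877, 'cy': 192.17655157780788, 'position': array([0.07746685, 0.44541477, 0.63967411]), 'orientation': array([-1.02705156,  2.35660907, -1.10064604]), 'shot': 1}
top {'fov_y': 55.48136388295794, 'cx': 259.95428965380955, 'cy': 195.41477442644873, 'position': array([0.41015635, 0.01034456, 0.91852787]), 'orientation': array([-2.17312058,  2.11326014, -0.18364078]), 'sho
[... 294 characters left out ...]
] [0.0012 0.0012]
guard_hinge scene [([224.6, 181.3], 0.67)]
guard_hinge top [([247.1, 144.3], 0.89)]
    [0.6603 0.0321 0.0879] [0.0062 0.0062]
bench_shear scene [([242.0, 217.0], 0.86)]
bench_shear top [([254.2, 184.3], 0.91)]
    [ 0.591   0.0212 -0.0014] [0.0055 0.0055]
oil_can scene []
oil_can top [([187.7, 173.8], 0.79)]
cold_chisel scene [([280.2, 247.0], 0.82)]
cold_chisel top [([251.8, 238.7], 0.72)]
    [ 0.4512  0.0219 -0.0027] [0.0039 0.0039]
bolt_m16 scene [([224.7, 249.9], 0.64)]
bolt_m16 top [([210.5, 202.0], 0.55)]
    [ 0.5387  0.1278 -0.0032] [0.0008 0.0008]
nut_1 scene [([241.8, 265.2], 0.54)]
nut_1 top [([210.9, 225.7], 0.46)]
    [ 0.4791  0.1248 -0.0089] [0.0011 0.0011]
```

```bash
cd pics; python3 -c "
import cv2
for n,c in(('scene0',(90,330,130,350)),('top0',(110,270,150,370))):
    im=cv2.imread(n+'.png'); im=im[c[0]:c[1],c[2]:c[3]]; cv2.imwrite(n+'z.png',cv2.resize(im,None,fx=3.4,fy=3.4)[:600,:800]); print(im.shape)
"
```

```text
(240, 220, 3)
(160, 220, 3)
```

View pics/scene0.png

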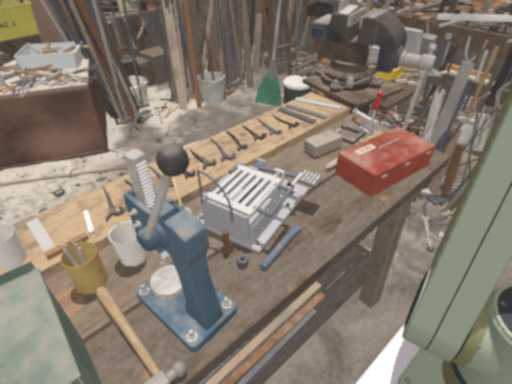

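View pics/top0.png

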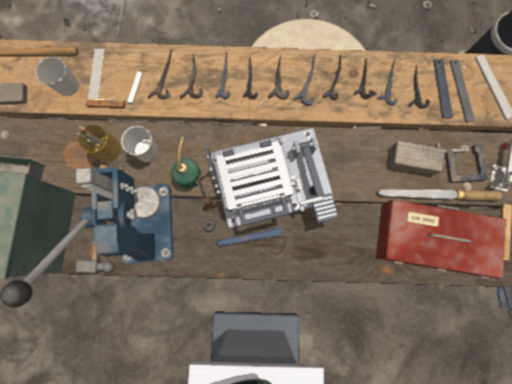

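View pics/scene0z.png

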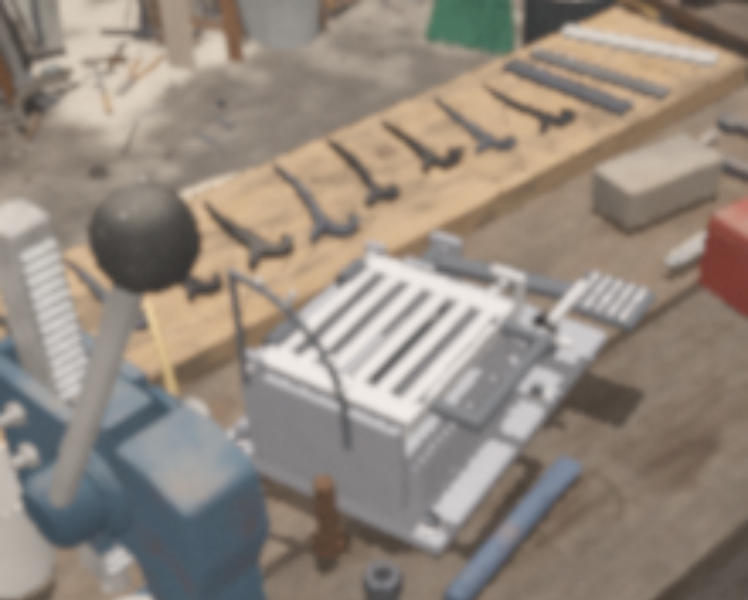

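View pics/top0z.png

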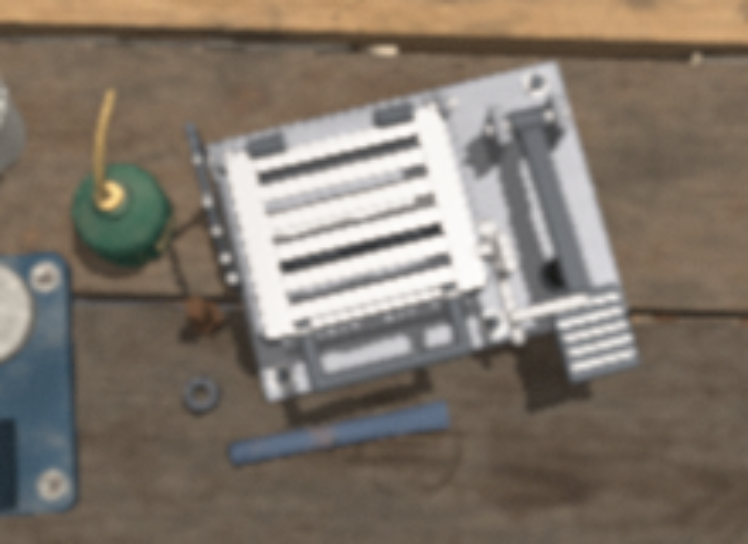

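```bash
cat > fit.py <<'E'
from h import *
from scipy.optimize import least_squares
P={n:env.camera(n) for n in("scene","top")}
pts={"pedal_pad":(-.115,-.14,.086),"guard_handle":(-.105,0,.1),"guard_hinge":(.06,0,.1),"bench_shear":(0,0,0)}
obs=[]
for l in pts:
    for n,p in P.items():
        r=env.spot_point(p,l)
        if r and r[0]["conf"]>.5: obs.append((l,n,np.array(r[0]["location"])))
def T(v,X):
    c,s=np.cos(v[2]),np.sin(v[2]); return np.array([v[0]+c*X[0]-s*X[1],v[1]+s*X[0]+c*X[1],X[2]])
f=lambda v:np.concatenate([proj(P[n],T(v,pts[l]))-o for l,n,o in obs])
r=least_squares(f,[.59,.02,.2],loss="soft_l1",f_scale=2); v=r.x
print("fit",v); 
for (l,n,o),e in zip(obs,f(v).reshape(-1,2)): print(l,n,o.round(1),e.round(1))
for l in pts: print(l,T(v,pts[l]).round(4))
for n,p in P.items():
    im=p["color"][:,:,::-1].copy(); im=cv2.resize(im,None,fx=4,fy=4,interpolation=cv2.INTER_CUBIC)
    def L(a,b,c):
        q=[tuple(((proj(p,T(v,x))+.5)*4).astype(int).tolist()) for x in(a,b)]; cv2.line(im,q[0],q[1],c,1)
    L((-.105,-.05,.1),(-.105,.05,.1),(0,0,255)); L((.06,-.075,.1),(.06,.075,.1),(255,0,0))
    a=[(-.145,-.165,.086),(-.085,-.165,.086),(-.085,-.115,.086),(-.145,-.115,.086)]
    for i in range(4): L(a[i],a[(i+1)%4],(0,255,0))
    c=((proj(p,T(v,(-.03,-.03,.08))))*4).astype(int); x0=max(c[0]-350,0);y0=max(c[1]-280,0)
    cv2.imwrite("pics/fit_"+n+".png",im[y0:y0+560,x0:x0+700]); print(n,"offset",x0,y0)
E
python3 fit.py
```

```text
fit [0.58850036 0.0199374  0.29123331]
pedal_pad scene [305.5 177.7] [ 4.2 -0.9]
pedal_pad top [325.6 209.3] [-0.9 -1. ]
guard_handle scene [284.9 198.8] [-3.   3.3]
guard_handle top [263.6 220.8] [ 1.5 -1.4]
guard_hinge scene [224.3 180.3] [-0.4  0.1]
guard_hinge top [245.8 150. ] [0.5 0.7]
bench_shear scene [242.8 214.8] [2.2 2.4]
bench_shear top [253.6 184. ] [-0.4 -0.5]
pedal_pad [ 0.5185 -0.1472  0.086 ]
guard_handle [ 0.4879 -0.0102  0.1   ]
guard_hinge [0.646  0.0372 0.1   ]
bench_shear [0.5885 0.0199 0.    ]
scene offset 692 485
top offset 725 463
```

View pics/fit_scene.png

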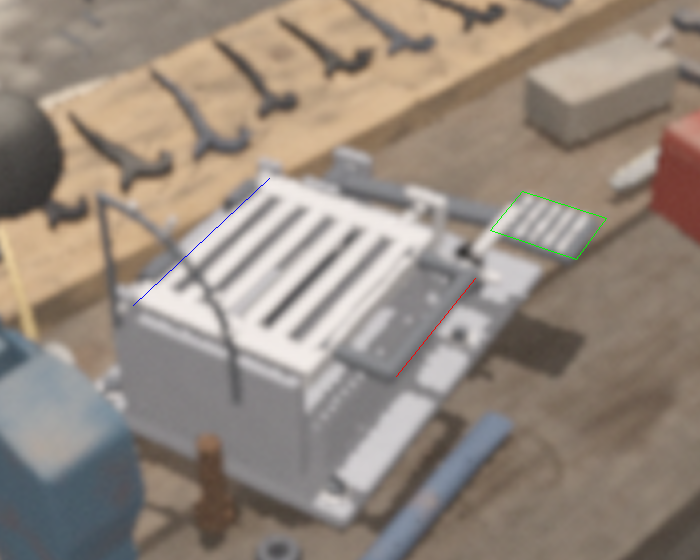

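View pics/fit_top.png

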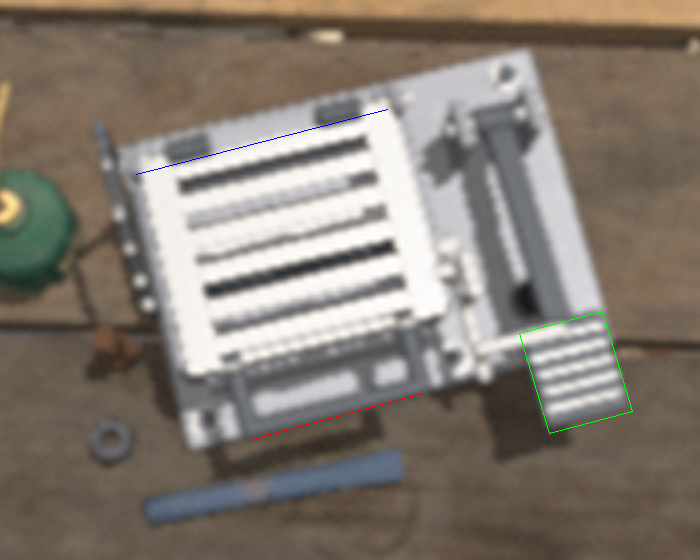

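Both pictures show the shear with its bar handle (red overlay, top zoom about (335,410)) and the pedal pad (about (576,372)). The overlay agrees to within 1–2 px, but the yaw may be slightly too large. I'll check the yaw on long straight edges.

```bash
python3 - <<'E'
from h import *
p=env.camera("top"); o=np.array([725,463])
def w(a,z): return onz(p,(np.array(a)+o)/4-.5,z)
def yaw(a,b,z):
    A,B=w(a,z),w(b,z); d=A-B; print(A.round(4),B.round(4),"len",np.linalg.norm(d).round(4),"yaw of perp",np.arctan2(-d[0],d[1]).round(4))
yaw((125,147),(530,50),.01); yaw((190,377),(445,315),.103); yaw((243,432),(432,384),.1)
im=cv2.resize(p["color"][185:235,225:300,::-1],None,fx=10,fy=10,interpolation=cv2.INTER_CUBIC); cv2.imwrite("pics/t1.png",im)
p=env.camera("scene")
im=cv2.resize(p["color"][160:230,250:340,::-1],None,fx=8,fy=8,interpolation=cv2.INTER_CUBIC); cv2.imwrite("pics/s1.png",im)
s=env.state(); M=Rm(s["ee_rot"]); print(M.round(3))
E
```

```text
[0.6658 0.128  0.01  ] [ 0.739  -0.1319  0.01  ] len 0.27 yaw of perp 0.2745
[0.5075 0.0732 0.103 ] [ 0.547  -0.0697  0.103 ] len 0.1482 yaw of perp 0.2695
[0.4777 0.0425 0.1   ] [ 0.5078 -0.0631  0.1   ] len 0.1098 yaw of perp 0.2774
[[ 0.     0.26  -0.966]
 [-0.    -0.966 -0.26 ]
 [-1.     0.     0.   ]]
```

View pics/t1.png

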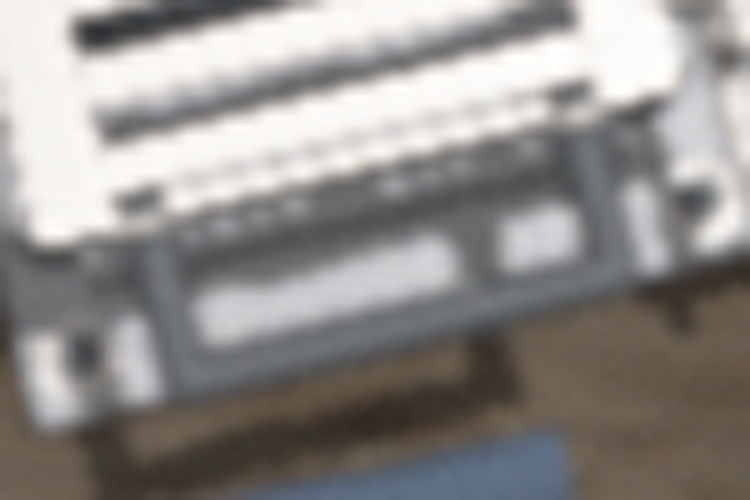

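View pics/s1.png

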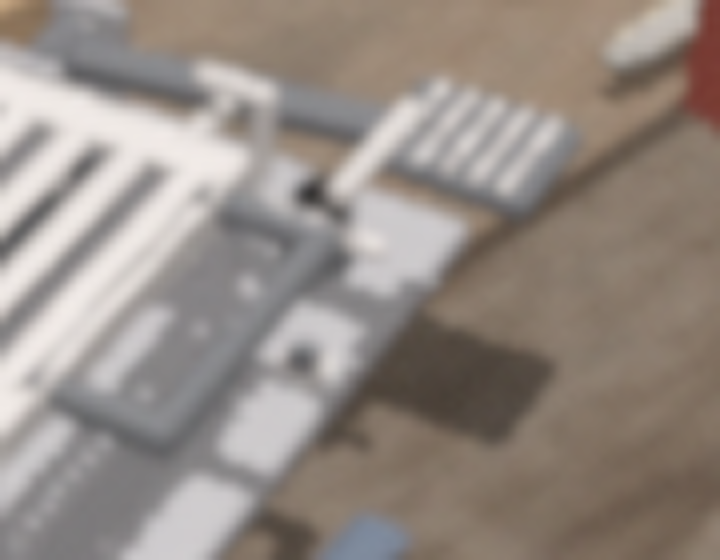

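```bash
python3 - <<'E'
from h import *
t=env.camera("top"); s=env.camera("scene")
for n,a,b in(("bar",(264.6,217.4),(280.8,201.8)),("pad",(325,208.8),(309.8,177.8))):
    X,e=tri([ray(t,a),ray(s,b)]); print(n,X.round(4),np.round(e,4), "top onz", onz(t,a,.1 if n=="bar" else .086).round(4),onz(s,b,.1 if n=="bar" else .086).round(4))
yaw=.274; c,q=np.cos(yaw),np.sin(yaw)
d=np.array([.01,-.14]) ; print("pad-bar expected",c*d[0]-q*d[1],q*d[0]+c*d[1])
E
```

```text
bar [ 0.4918 -0.0095  0.0991] [0.0008 0.0008] top onz [ 0.4923 -0.009   0.1   ] [ 0.4904 -0.0092  0.1   ]
pad [ 0.5182 -0.1483  0.0824] [0.0003 0.0003] top onz [ 0.5175 -0.1478  0.086 ] [ 0.5156 -0.1443  0.086 ]
pad-bar expected 0.04750877529343422 -0.13207163310157854
```

```bash
cat >> h.py <<'E'
YAW=.274; BAR=np.array([.4918,-.0095,.1]); PAD=np.array([.5185,-.148,.086]); 
def go(X,yaw=YAW):
    s=env.state(); M=Rm(s["ee_rot"]); p=s["eef_pos"]
    x=np.array([0,0,-1.]); y=np.array([np.cos(yaw),np.sin(yaw),0]); T=np.column_stack([x,y,np.cross(x,y)])
    sh=M.T@(np.array(X)-p)*1e3; rv=R.from_matrix(M.T@T).as_rotvec(degrees=True)
    print("t",s["time_s"],"pos",p.round(4),"F",s["wrist_force"].round(1),"w",round(s["gripper_width"],3),"shift",sh.round(1),"turn",rv.round(2)); return sh,rv
E
python3 -c "
from h import *
go([.5185,-.148,.2])"
```

```text
t 1.6 pos [ 0.1494 -0.5553  0.225 ] F [0.2 0.1 0.1] w 0.995 shift [  25.  -297.4 -462.2] turn [-9.064e+01  0.000e+00 -1.000e-02]
```

Emit:
step_arm(series=[0,-49,-76,-8.4,0,0,20,0,-79,-122,-16.8,0,0,0,0,-107,-166,-25,0,0,0,0,-135,-210,-33.5,0,0,0,0,-163,-254,-42,0,0,0,0,-191,-298,-50,0,0,0,0,-219,-342,-58.5,0,0,0,0,-247,-386,-67,0,0,0])

```text
time_s: 2.4
eef_pos: [0.4197, -0.2578, 0.2253]
ee_rot: [1.306, 1.143, -1.306]
wrist_force: [0.3, -1.2, 0.5]
gripper_width: 0.329
```

```bash
python3 -c "
from h import *
go([.5185,-.148,.15])"
```

```text
t 2.4 pos [ 0.4197 -0.2578  0.2253] F [ 0.3 -1.2  0.5] w 0.329 shift [  75.3   83.3 -121.9] turn [-23.3    0.04  -0.04]
```

Emit:
step_arm(series=[10,25,-36,-8,0,0,0,20,50,-72,-16,0,0,0,40,75,-110,-23,0,0,0,65,83.3,-121.9,-23.3,0,0,0,75.3,83.3,-121.9,-23.3,0,0,0,75.3,83.3,-121.9,-23.3,0,0,0])

```text
time_s: 3.0
eef_pos: [0.5172, -0.1478, 0.1485]
ee_rot: [1.003, 1.329, -1.007]
wrist_force: [-0.5, 0.5, 0.6]
gripper_width: 0.004
```

```bash
python3 -c "
from h import *
go([.5185,-.148,.105])
for n in('top','scene'):
    p=env.camera(n); im=cv2.resize(p['color'][120:280,180:400,::-1],None,fx=3.4,fy=3.4,interpolation=2); cv2.imwrite('pics/a_'+n+'.png',im)"
```

```text
t 3.0 pos [ 0.5172 -0.1478  0.1485] F [-0.5  0.5  0.6] w 0.004 shift [43.5  1.4  0.6] turn [ 0.03 -0.06  0.18]
```

View pics/a_scene.png

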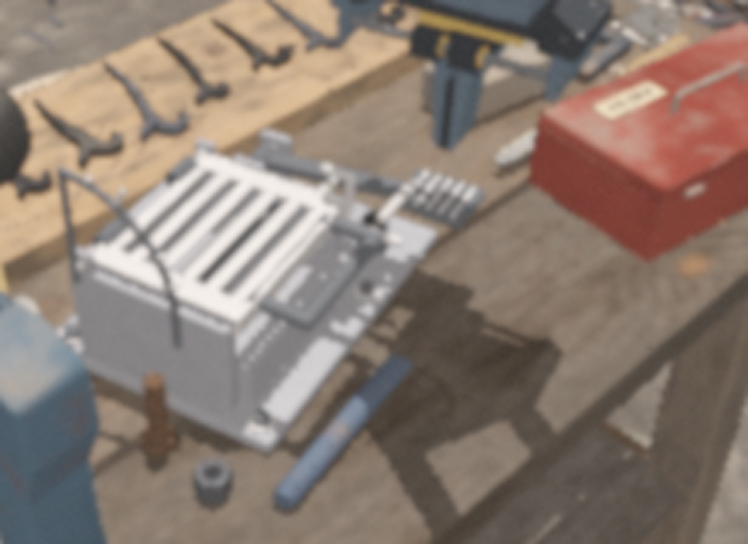

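Emit:
step_arm(series=[20,1.5,0.5,0,0,0,0,40,1.5,0.5,0,0,0,0,50,1.5,0.5,0,0,0,0,58,1,0.5,0,0,0,0,64,1,0.5,0,0,0,0,70,0,0.5,0,0,0,0,75,0,0.5,0,0,0,0,75,0,0.5,0,0,0,0])

```text
time_s: 3.9
eef_pos: [0.5184, -0.1503, 0.076]
ee_rot: [1.004, 1.323, -1.006]
wrist_force: [-3.2, -2.0, 5.9]
gripper_width: 0.002
```

Emit:
step_arm(series=[5,-1,0,0,0,0,0,10,-1,0,0,0,0,0,14,-2,0,0,0,0,0,18,-2,0,0,0,0,0,20,-2,0,0,0,0,0,20,-2,0,0,0,0,0])

```text
time_s: 4.5
eef_pos: [0.5187, -0.1504, 0.0575]
ee_rot: [1.008, 1.319, -1.003]
wrist_force: [0.8, 3.7, 7.5]
gripper_width: 0.006
```

Emit:
step_arm(series=[2,0,0,0,0,0,0,4,0,0,0,0,0,0,4,0,0,0,0,0,0])

```text
time_s: 4.8
eef_pos: [0.519, -0.1503, 0.0558]
ee_rot: [1.008, 1.318, -1.003]
wrist_force: [-4.9, 1.4, 15.0]
gripper_width: 0.005
```

Emit:
step_arm(series=[4,0,0,0,0,0,0,4,0,0,0,0,0,0,4,0,0,0,0,0,0])

```text
time_s: 5.1
eef_pos: [0.519, -0.1503, 0.0554]
ee_rot: [1.009, 1.316, -1.002]
wrist_force: [-8.8, 1.7, 24.2]
gripper_width: 0.006
```

```bash
python3 -c "
from h import *
go([.5185,-.148,.13])
for n in('scene',):
    p=env.camera(n); im=cv2.resize(p['color'][120:280,180:400,::-1],None,fx=3.4,fy=3.4,interpolation=2); cv2.imwrite('pics/b_'+n+'.png',im)"
```

```text
t 5.1 pos [ 0.519  -0.1503  0.0554] F [-8.8  1.7 24.2] w 0.006 shift [-74.6   0.8  -2. ] turn [-0.12  0.27 -0.49]
```

View pics/b_scene.png

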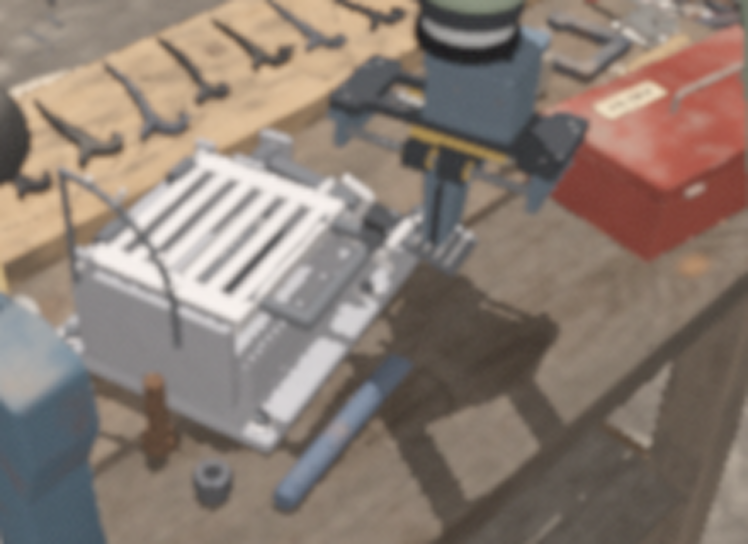

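The picture shows the closed fingers holding the pad down at about (450,245). The force jumped from 7.5 to 24 N with almost no further travel and the tips are at z≈0.044, so the pedal is on its stop. The catch at (357,185) has also swung. Releasing now.

Emit:
step_arm(series=[-8,0,0,0,0,0,0,-20,0,0,0,0,0,0,-35,0,0,0,0,0,0,-50,0,0,0,0,0,0,-80,0,0,0,0,0,0,-120,0,-2,0,0,0,91,-140,0,-2,0,0,0,91,-140,0,-2,0,0,0,91])

```text
time_s: 5.95
eef_pos: [0.5196, -0.1485, 0.199]
ee_rot: [1.011, 1.308, -0.998]
wrist_force: [-0.0, 0.0, -0.0]
gripper_width: 0.238
```

```bash
python3 -c "
from h import *
go([.4918,-.0095,.19])
for n in('scene','top'):
    p=env.camera(n); im=cv2.resize(p['color'][120:280,180:400,::-1],None,fx=3.4,fy=3.4,interpolation=2); cv2.imwrite('pics/c_'+n+'.png',im)"
```

```text
t 5.95 pos [ 0.5196 -0.1485  0.199 ] F [-0.  0. -0.] w 0.238 shift [   7.9   10.4 -141.5] turn [-0.13  0.51 -0.95]
```

View pics/c_scene.png

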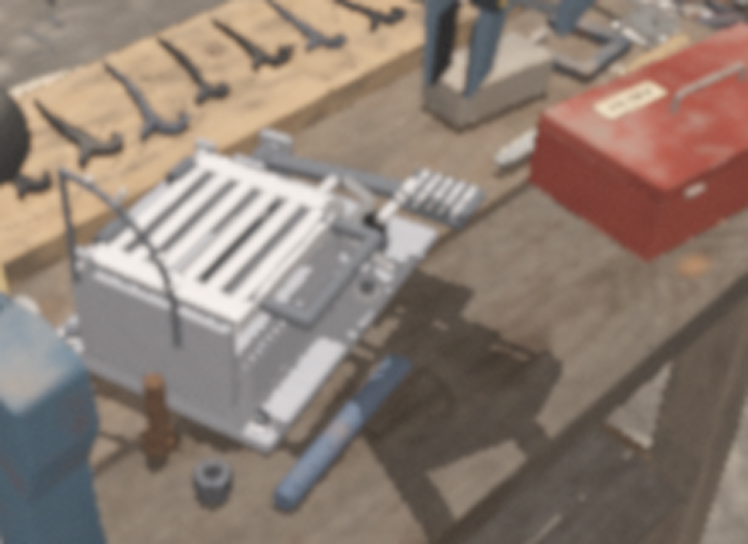

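The pedal is back up and the catch at (350,185) is turned off. Next I go over the bar with the jaws about 36 mm open.

Emit:
step_arm(series=[0,3,-40,0,0,0,36,0,6,-80,0,0,0,36,0,9,-120,0,0.5,-0.9,36,4,10.4,-141.5,0,0.5,-0.9,36,7.9,10.4,-141.5,0,0.5,-0.9,36,7.9,10.4,-141.5,0,0.5,-0.9,36])

```text
time_s: 6.65
eef_pos: [0.4885, -0.0089, 0.185]
ee_rot: [1.003, 1.336, -1.011]
wrist_force: [0.3, 0.1, 0.3]
gripper_width: 0.396
```

```bash
python3 -c "
from h import *
go([.4918,-.0095,.092])
for n in('scene','top'):
    p=env.camera(n); im=cv2.resize(p['color'][120:280,180:400,::-1],None,fx=3.4,fy=3.4,interpolation=2); cv2.imwrite('pics/d_'+n+'.png',im)"
```

```text
t 6.65 pos [ 0.4885 -0.0089  0.185 ] F [0.3 0.1 0.3] w 0.396 shift [93.   3.8  1.9] turn [-0.06 -0.26  0.53]
```

View pics/d_scene.png

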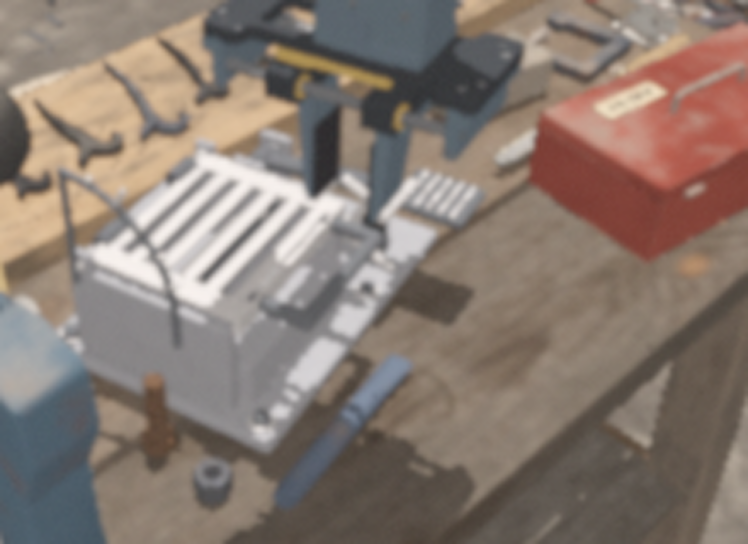

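Emit:
step_arm(series=[10,3.5,1.5,0,-0.3,0.5,36,30,3.5,1.5,0,-0.3,0.5,36,50,3.5,1.5,0,-0.3,0.5,36,60,3.5,1.5,0,-0.3,0.5,36,60,3.5,1.5,0,-0.3,0.5,36])

```text
time_s: 7.25
eef_pos: [0.4919, -0.0108, 0.1247]
ee_rot: [1.007, 1.326, -1.01]
wrist_force: [-0.2, 0.5, -1.0]
gripper_width: 0.397
```

```bash
python3 -c "
from h import *
go([.4918,-.0095,.092])
for n in('scene','top'):
    p=env.camera(n); im=cv2.resize(p['color'][150:240,225:325,::-1],None,fx=6.5,fy=6.5,interpolation=2); cv2.imwrite('pics/e_'+n+'.png',im)"
```

```text
t 7.25 pos [ 0.4919 -0.0108  0.1247] F [-0.2  0.5 -1. ] w 0.397 shift [32.7  0.4 -1.3] turn [-0.24  0.02  0.1 ]
```

View pics/e_scene.png

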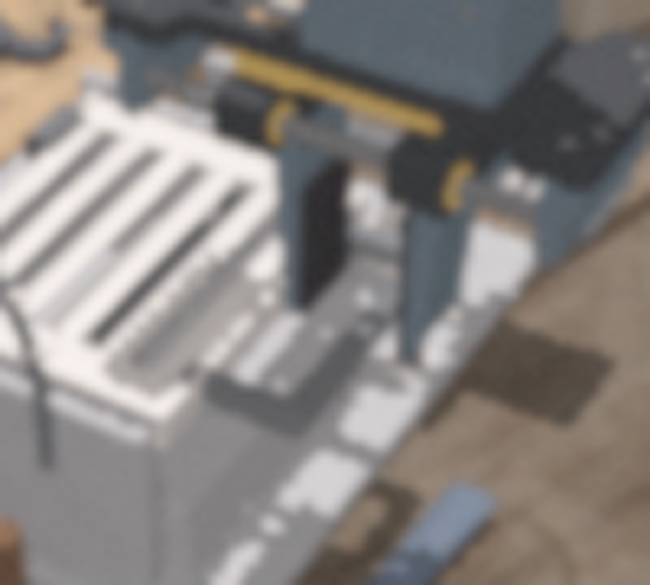

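The fingers, with tips at about (300,300) and (410,360), straddle the bar running from (290,430) to (370,330). The position looks right, so I descend.

Emit:
step_arm(series=[10,0.4,-1,0,0,0,36,20,0.4,-1,0,0,0,36,28,0.4,-1,0,0,0,36,32.5,0.4,-1,0,0,0,36,32.5,0.4,-1,0,0,0,36])

```text
time_s: 7.85
eef_pos: [0.4928, -0.0094, 0.093]
ee_rot: [1.007, 1.324, -1.008]
wrist_force: [-0.1, 0.2, 1.0]
gripper_width: 0.395
```

Emit:
step_arm(series=[0,0,0,0,0,0,20,0,0,0,0,0,0,10,0,0,0,0,0,0,5,0,0,0,0,0,0,0,0,0,0,0,0,0,0,0,0,0,0,0,0,0])

```text
time_s: 8.45
eef_pos: [0.494, -0.0092, 0.0934]
ee_rot: [1.009, 1.322, -1.006]
wrist_force: [3.8, 2.1, -0.9]
gripper_width: 0.127
```

```bash
python3 -c "
from h import *
go([.4918,-.0095,.092])
for n in('scene','top'):
    p=env.camera(n); im=cv2.resize(p['color'][150:240,225:325,::-1],None,fx=6.5,fy=6.5,interpolation=2); cv2.imwrite('pics/f_'+n+'.png',im)"
```

```text
t 8.45 pos [ 0.494  -0.0092  0.0934] F [ 3.8  2.1 -0.9] w 0.127 shift [ 1.3 -2.2 -0.3] turn [-0.2   0.08 -0.17]
```

View pics/f_scene.png

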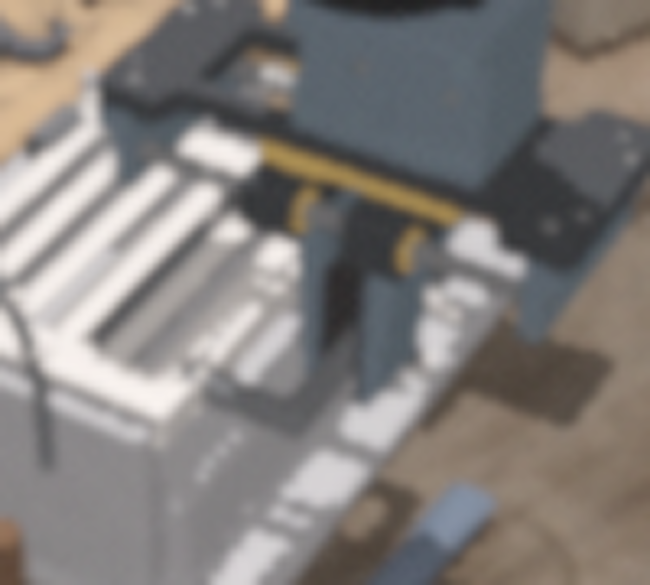

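The grip holds at an 11.6 mm opening, which matches the 12 mm bar. I start the arc (radius 165 mm), up to 15° first.

Emit:
step_arm(series=[-7.2,0.2,0,0,0,0,0,-14.4,0.6,0,0,0,0,0,-21.5,1.4,0,0,0,0,0,-28.7,2.5,0,0,0,0,0,-35.7,3.9,0,0,0,0,0,-42.7,5.6,0,0,0,0,0,-42.7,5.6,0,0,0,0,0])

```text
time_s: 9.25
eef_pos: [0.4992, -0.0077, 0.1369]
ee_rot: [1.008, 1.322, -1.006]
wrist_force: [3.1, 0.8, -4.7]
gripper_width: 0.122
```

```bash
cat >> h.py <<'E'
B0=np.array([.494,-.0092,.0934])
def arc(deg):
    u=np.array([np.cos(YAW),np.sin(YAW),0]); t=np.radians(deg); return B0+.165*((1-np.cos(t))*u+np.array([0,0,np.sin(t)]))
E
python3 -c "
from h import *
s=env.state();d=s['eef_pos']-B0; print('back',d[:2]@[np.cos(YAW),np.sin(YAW)],'side',d[:2]@[-np.sin(YAW),np.cos(YAW)],'up',d[2],'deg from up',np.degrees(np.arcsin(d[2]/.165)))
for a in (20,25,30,35,40): go(arc(a))
for n in('scene','top'):
    p=env.camera(n); im=cv2.resize(p['color'][120:240,200:350,::-1],None,fx=5,fy=5,interpolation=2); cv2.imwrite('pics/g_'+n+'.png',im)"
```

```text
back 0.005424457785645829 side -1.7041499518804082e-05 up 0.04345914101810454 deg from up 15.271233036294593
t 9.25 pos [ 0.4992 -0.0077  0.1369] F [ 3.1  0.8 -4.7] w 0.122 shift [-13.    4.6  -0. ] turn [-0.2   0.09 -0.17]
t 9.25 pos [ 0.4992 -0.0077  0.1369] F [ 3.1  0.8 -4.7] w 0.122 shift [-26.2  10.1  -0. ] turn [-0.2   0.09 -0.17]
t 9.25 pos [ 0.4992 -0.0077  0.1369] F [ 3.1  0.8 -4.7] w 0.122 shift [-39.   16.8  -0. ] turn [-0.2   0.09 -0.17]
t 9.25 pos [ 0.4992 -0.0077  0.1369] F [ 3.1  0.8 -4.7] w 0.122 shift [-51.1  24.6  -0. ] turn [-0.2   0.09 -0.17]
t 9.25 pos [ 0.4992 -0.0077  0.1369] F [ 3.1  0.8 -4.7] w 0.122 shift [-62.5  33.4  -0. ] turn [-0.2   0.09 -0.17]
```

View pics/g_scene.png

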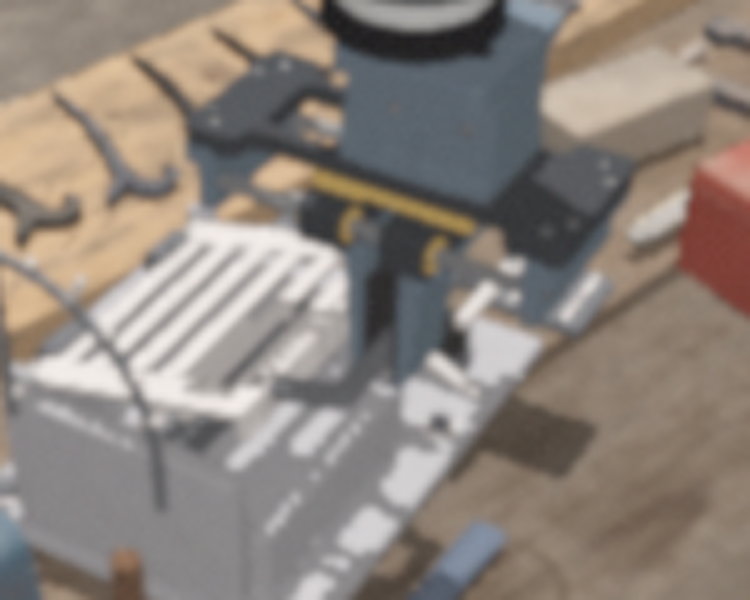

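The guard is off its seat at about 15°, with the bar between the fingers at about (375,350) and a steady load of 3–5 N. Continuing.

Emit:
step_arm(series=[-6.5,2,0,0,0,0,0,-13,4.6,0,0,0,0,0,-19.6,7.2,0,0,0,0,0,-26.2,10.1,0,0,0,0,0,-39,16.8,0,0,0,0,0,-51.1,24.6,0,0,0,0,0,-62.5,33.4,0,0,0,0,0,-62.5,33.4,0,0,0,0,0])

```text
time_s: 10.15
eef_pos: [0.5286, 0.0006, 0.2002]
ee_rot: [1.004, 1.327, -1.011]
wrist_force: [-7.2, -1.8, 0.1]
gripper_width: 0.123
```

```bash
python3 -c "
from h import *
s=env.state();d=s['eef_pos']-B0; b=d[:2]@[np.cos(YAW),np.sin(YAW)]; print('back',b,'side',d[:2]@[-np.sin(YAW),np.cos(YAW)],'up',d[2],'deg',np.degrees(np.arctan2(d[2],.165-b)),'r',np.hypot(d[2],.165-b))
for a in (45,50,55,60): go(arc(a))
for n in('scene','top'):
    p=env.camera(n); im=cv2.resize(p['color'][120:240,200:350,::-1],None,fx=5,fy=5,interpolation=2); cv2.imwrite('pics/i_'+n+'.png',im)"
```

```text
back 0.03598655235448368 side 0.00010079514800401356 up 0.10675380102919081 deg 39.60648420118527 r 0.1674540047522377
t 10.15 pos [0.5286 0.0006 0.2002] F [-7.2 -1.8  0.1] w 0.123 shift [-10.   12.3   0.1] turn [-0.17  0.08  0.22]
t 10.15 pos [0.5286 0.0006 0.2002] F [-7.2 -1.8  0.1] w 0.123 shift [-19.7  22.9   0.1] turn [-0.17  0.08  0.22]
t 10.15 pos [0.5286 0.0006 0.2002] F [-7.2 -1.8  0.1] w 0.123 shift [-28.5  34.3   0. ] turn [-0.17  0.08  0.22]
t 10.15 pos [0.5286 0.0006 0.2002] F [-7.2 -1.8  0.1] w 0.123 shift [-36.3  46.4   0. ] turn [-0.17  0.08  0.22]
```

View pics/i_scene.png

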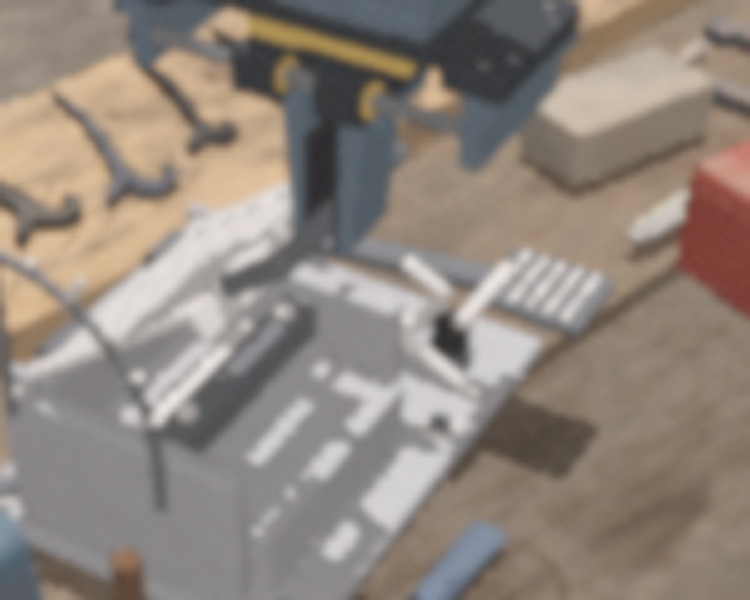

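```bash
cat > m.py <<'E'
from h import *
s=env.state(); g=s["eef_pos"]-.008*Rm(s["ee_rot"])[:,0]; print("TCP",s["eef_pos"].round(4),"F",s["wrist_force"].round(1),"grasp pt",g.round(4))
rs=[]
for n in("top","scene"):
    p=env.camera(n); r=env.spot_point(p,"guard_handle"); print(n,[(np.round(q["location"],1),round(q["conf"],2)) for q in r[:2]],"grasp proj",proj(p,g).round(1))
    if r: rs.append(ray(p,r[0]["location"]))
    im=cv2.resize(p['color'],None,fx=5,fy=5,interpolation=2)[:,:,::-1].copy(); c=((proj(p,g)+.5)*5).astype(int); cv2.circle(im,tuple(c.tolist()),4,(0,0,255),1)
    u=np.array([-np.sin(YAW),np.cos(YAW),0])
    a,b=[tuple(((proj(p,g+k*u)+.5)*5).astype(int).tolist()) for k in(-.05,.05)]; cv2.line(im,a,b,(0,0,255),1)
    cv2.imwrite("pics/m_%s_%.2f.png"%(n,s["time_s"]),im[c[1]-300:c[1]+300,c[0]-375:c[0]+375]); print(n,"crop",c-[375,300])
if len(rs)==2: print(tri(rs))
print(s["time_s"])
E
python3 m.py; ls pics
```

```text
TCP [5.278e-01 4.000e-04 1.991e-01] F [-5.8 -2.9  0.6] grasp pt [5.279e-01 4.000e-04 2.071e-01]
top [] grasp proj [261.7 193.9]
top crop [935 672]
scene [(array([270.7, 161.8]), 0.66)] grasp proj [267.4 158.9]
scene crop [964 496]
10.25
a_scene.png
a_top.png
b_scene.png
c_scene.png
c_top.png
d_scene.png
d_top.png
e_scene.png
e_top.png
f_scene.png
f_top.png
fit_scene.png
fit_top.png
g_scene.png
g_top.png
i_scene.png
i_top.png
m_scene_10.25.png
m_top_10.25.png
s1.png
scene0.png
scene0z.png
t1.png
top0.png
top0z.png
```

View pics/m_scene_10.25.png

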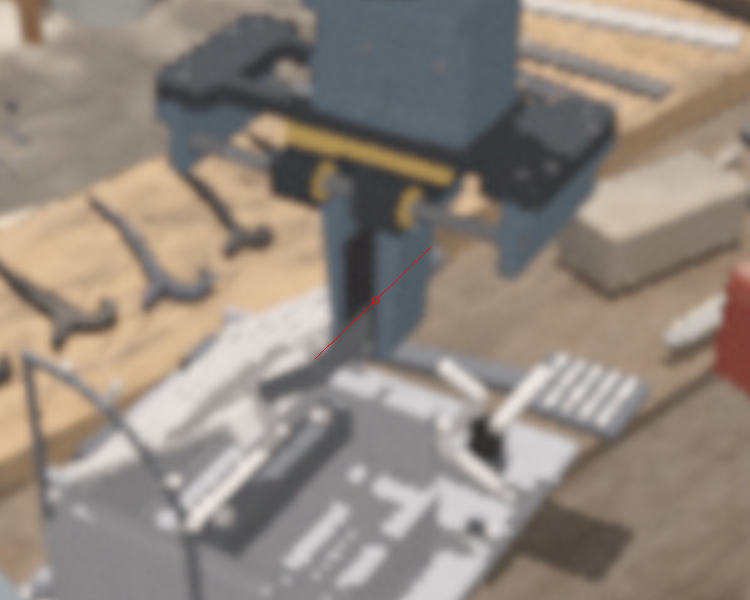

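View pics/m_top_10.25.png

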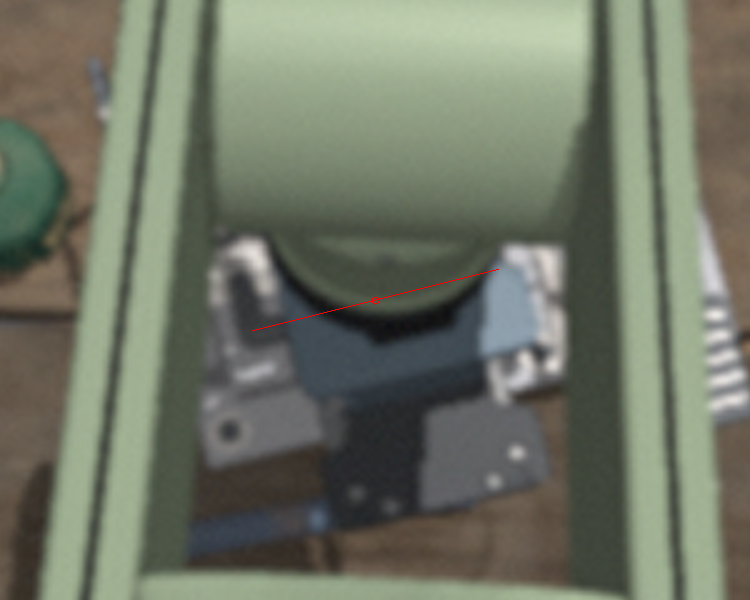

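```bash
cat > ov.py <<'E'
from h import *
import sys
degs=[float(a) for a in sys.argv[1:]]
u=np.array([np.cos(YAW),np.sin(YAW),0]); v=np.array([-np.sin(YAW),np.cos(YAW),0]); z=np.array([0,0,1.])
H=np.array([.493,-.0092,.1])+.165*u
p=env.camera("scene"); im=cv2.resize(p['color'],None,fx=5,fy=5,interpolation=2)[:,:,::-1].copy()
cols=[(0,0,255),(0,255,0),(255,0,0)]
for d,c in zip(degs,cols):
    t=np.radians(d); w=-np.cos(t)*u+np.sin(t)*z
    q=lambda r,y:tuple(((proj(p,H+r*w+y*v)+.5)*5).astype(int).tolist())
    for a,b in (((.165,-.05),(.165,.05)),((.165,.05),(.125,.05)),((.165,-.05),(.125,-.05)),((.125,-.075),(.125,.075)),((0,.075),(.125,.075)),((0,-.075),(.125,-.075)),((0,-.075),(0,.075))):
        cv2.line(im,q(*a),q(*b),c,1)
s=env.state(); c=((proj(p,s["eef_pos"])+.5)*5).astype(int)
f="pics/ov_%.2f.png"%s["time_s"]; cv2.imwrite(f,im[max(c[1]-300,0):c[1]+300,c[0]-475:c[0]+325]); print(f)
E
python3 ov.py 38 42
```

```text
pics/ov_10.50.png
```

View pics/ov_10.50.png

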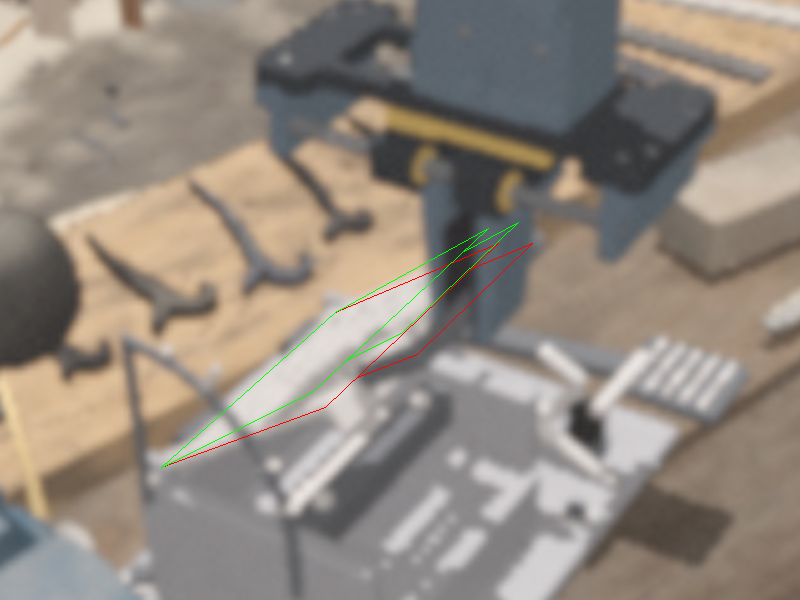

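```bash
python3 ov.py 34 36
```

```text
pics/ov_10.55.png
```

View pics/ov_10.55.png

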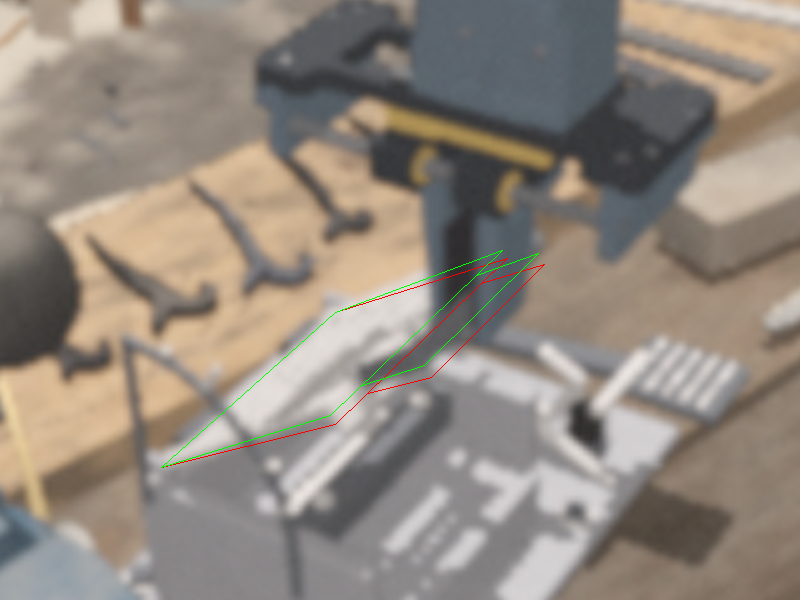

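```bash
cat > ov2.py <<'E'
from h import *
import sys
d=float(sys.argv[1]); S=12
u=np.array([np.cos(YAW),np.sin(YAW),0]); v=np.array([-np.sin(YAW),np.cos(YAW),0]); z=np.array([0,0,1.])
H=np.array([.493,-.0092,.1])+.165*u
p=env.camera("scene"); im=cv2.resize(p['color'],None,fx=S,fy=S,interpolation=cv2.INTER_LANCZOS4)[:,:,::-1].copy()
t=np.radians(d); w=-np.cos(t)*u+np.sin(t)*z
q=lambda r,y:(proj(p,H+r*w+y*v)+.5)*S
c=q(.15,.04).astype(int); a0=im[c[1]-290:c[1]+290,c[0]-200:c[0]+200].copy()
for a,b in (((.165,-.05),(.165,.05)),((.165,.05),(.125,.05)),((.165,-.05),(.125,-.05)),((.125,-.075),(.125,.075)),((0,.075),(.125,.075))):
    cv2.line(im,tuple(q(*a).astype(int).tolist()),tuple(q(*b).astype(int).tolist()),(0,0,255),1)
f="pics/ovz_%.2f.png"%env.state()["time_s"]; cv2.imwrite(f,np.hstack([a0,im[c[1]-290:c[1]+290,c[0]-200:c[0]+200]])); print(f)
E
python3 ov2.py 36
```

```text
pics/ovz_10.60.png
```

```bash
ls -t pics | head -1
```

```text
ovz_10.60.png
```

View pics/ovz_10.60.png

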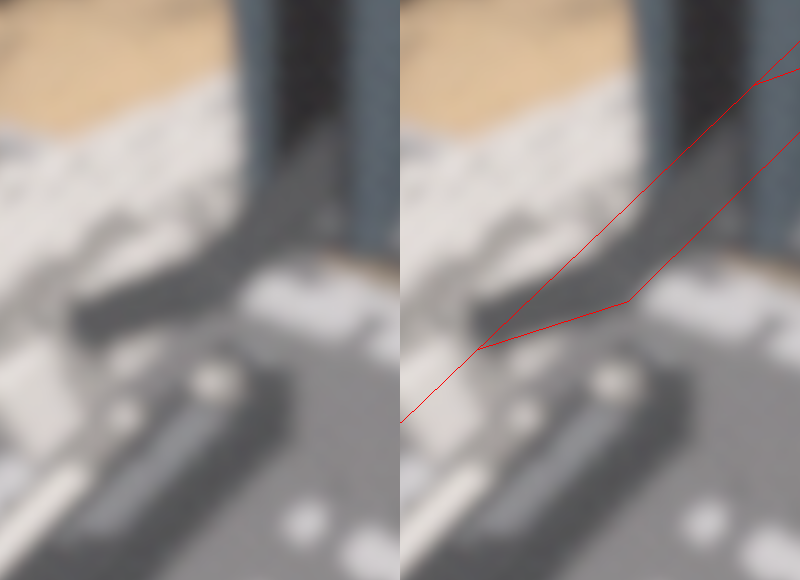

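The overlay, and the bar's measured travel to the back (35 mm), both put the true angle at about 38°. The bar has crept about 4 mm toward the fingertips, so I'll use the backward travel as the angle measure. Continuing the arc with that as feedback.

Emit:
step_arm(series=[-5,5,0,0,0,0,0,-9,9,0,0,0,0,0,-13.5,13.5,0,0,0,0,0,-17.5,17.5,0,0,0,0,0,-21.5,22,0,0,0,0,0,-25,26,0,0,0,0,0,-25,26,0,0,0,0,0])

```text
time_s: 11.3
eef_pos: [0.5512, 0.0071, 0.2252]
ee_rot: [1.001, 1.331, -1.015]
wrist_force: [-7.7, -3.0, 1.9]
gripper_width: 0.124
```

```bash
cat > th.py <<'E'
from h import *
s=env.state();d=s['eef_pos']-B0; b=d[:2]@[np.cos(YAW),np.sin(YAW)]; t=np.arccos(1-b/.165)
print(s["time_s"],'back',b.round(4),'side',(d[:2]@[-np.sin(YAW),np.cos(YAW)]).round(4),'deg',np.degrees(t).round(2),"bar above TCP",(.1+.165*np.sin(t)-s["eef_pos"][2]).round(4),"F",s["wrist_force"].round(1),"w",s["gripper_width"].round(3))
E
python3 th.py; python3 -c "
from h import *
go(env.state()['eef_pos'])"
```

```text
t 11.3 pos [0.5512 0.0071 0.2252] F [-7.7 -3.   1.9] w 0.124 shift [0. 0. 0.] turn [-0.17  0.06  0.56]Traceback (most recent call last):
  File "th.py", line 3, in <module>
    print(s["time_s"],'back',b.round(4),'side',(d[:2]@[-np.sin(YAW),np.cos(YAW)]).round(4),'deg',np.degrees(t).round(2),"bar above TCP",(.1+.165*np.sin(t)-s["eef_pos"][2]).round(4),"F",s["wrist_force"].round(1),"w",s["gripper_width"].round(3))
                                                                                                                                                                                                                       ^^^^^^^^^^^^^^^^^^^^^^^^
AttributeError: 'float' object has no attribute 'round'
```

```bash
sed -i 's/s\["gripper_width"\].round(3)/s["gripper_width"]/' th.py; python3 th.py
```

```text
11.3 back 0.0594 side 0.0002 deg 50.23 bar above TCP 0.0016 F [-7.7 -3.   1.9] w 0.12385063290342334
```

Emit:
step_arm(series=[-5,5,0,0,0,0,0,-8,8.5,0,0,0,0,0,-11,12,0,0,0,0,0,-14,16,0,0,0,0,0,-16.5,20,0,0,0,0,0,-18,23,0,0,0,0,0,-18.5,24.5,0,0,0,0,0,-18.5,24.5,0,0,0,0,0])

```text
time_s: 12.1
eef_pos: [0.5749, 0.0138, 0.2435]
ee_rot: [1.001, 1.331, -1.015]
wrist_force: [0.6, -0.5, -9.7]
gripper_width: 0.126
```

```bash
python3 th.py; python3 ov.py 58 61; python3 ov2.py 60; python3 th.py
```

```text
12.1 back 0.0841 side 0.0003 deg 60.65 bar above TCP 0.0003 F [ 0.6 -0.5 -9.7] w 0.12647764283356264
pics/ov_12.15.png
pics/ovz_12.20.png
12.2 back 0.084 side 0.0002 deg 60.6 bar above TCP 0.0003 F [  1.2  -0.1 -10. ] w 0.11804499406579717
```

View pics/ov_12.15.png

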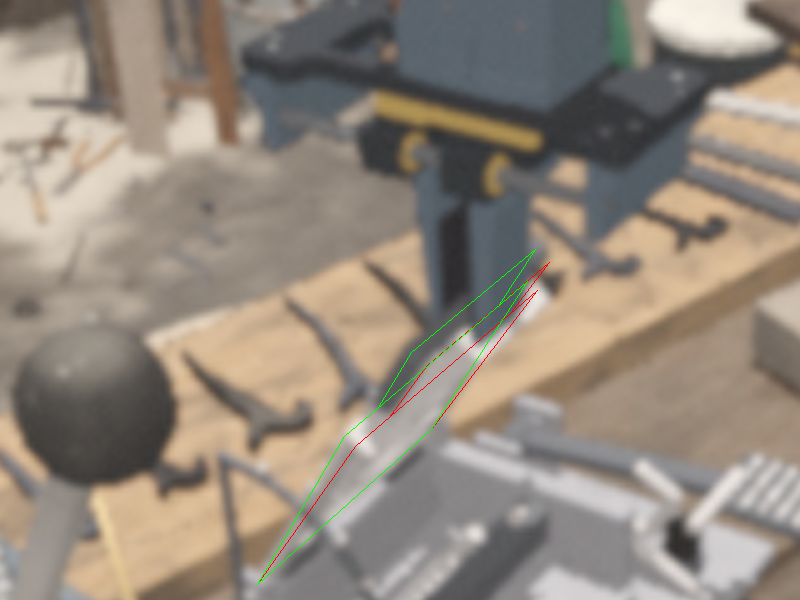

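View pics/ovz_12.20.png

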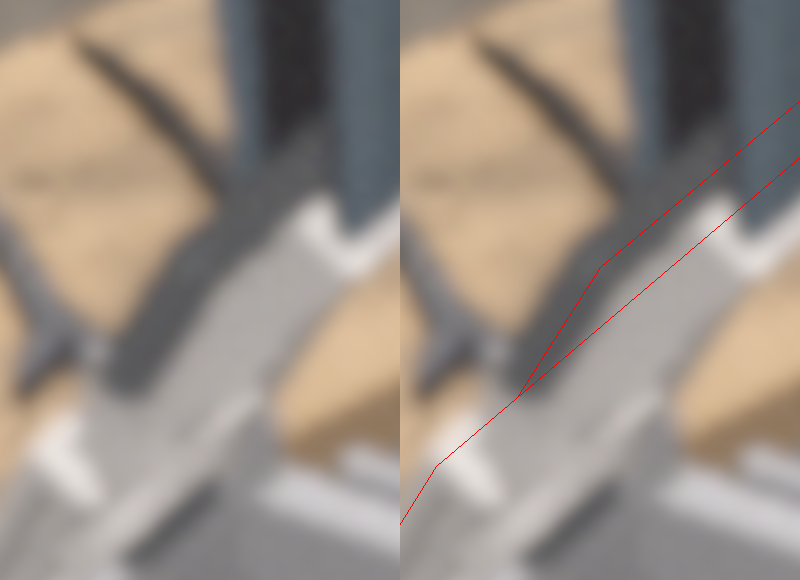

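```bash
cat > ov3.py <<'E'
from h import *
S=12
s=env.state(); M=Rm(s["ee_rot"]); o=s["eef_pos"]
p=env.camera("scene"); im=cv2.resize(p['color'],None,fx=S,fy=S,interpolation=cv2.INTER_LANCZOS4)[:,:,::-1].copy()
q=lambda x,y,z:tuple(((proj(p,o+M@np.array([x,y,z])/1e3)+.5)*S).astype(int).tolist())
c=q(0,0,0); a0=im[c[1]-290:c[1]+290,c[0]-200:c[0]+200].copy()
print(M[:,2].round(2))
for sg,col in((-1,(0,255,0)),(1,(255,255,0))):
    for zz in(-16,16):
        cv2.line(im,q(11,sg*6,zz),q(-40,sg*6,zz),col,1); cv2.line(im,q(11,sg*19.5,zz),q(-40,sg*19.5,zz),col,1); cv2.line(im,q(11,sg*6,zz),q(11,sg*19.5,zz),col,1)
    cv2.line(im,q(11,sg*6,-16),q(11,sg*6,16),col,1)
cv2.line(im,q(0,0,-50),q(0,0,50),(0,0,255),1); cv2.line(im,q(-6.6,0,-50),q(-6.6,0,50),(255,0,255),1)
f="pics/ovt_%.2f.png"%s["time_s"]; cv2.imwrite(f,np.hstack([a0,im[c[1]-290:c[1]+290,c[0]-200:c[0]+200]])); print(f)
E
python3 ov3.py;cp pics/ovt* pics/ovt_a.png; python3 th.py
```

```text
[ 0.27 -0.96  0.  ]
pics/ovt_12.20.png
12.25 back 0.084 side 0.0003 deg 60.59 bar above TCP 0.0004 F [  1.9  -0.6 -10.6] w 0.12536724852572817
```

View pics/ovt_a.png

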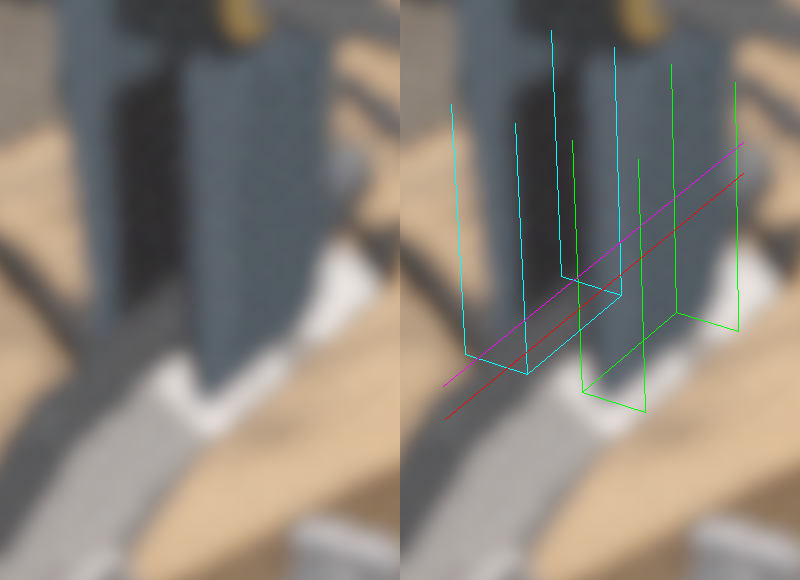

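The tool overlay matches the visible fingers. The bar's right end at (350,160) lies on the red line, where the bar sits at the TCP. So the slip is real and the guard is at about 60.6°. I relax the extra pull slightly, which should settle it at 60°, and watch that it stays.

Emit:
step_arm(series=[-0.5,0,0,0,0,0,0,-0.5,0,0,0,0,0,0,-0.5,0,0,0,0,0,0,-0.5,0,0,0,0,0,0])

```text
time_s: 12.65
eef_pos: [0.5749, 0.0138, 0.2435]
ee_rot: [1.001, 1.331, -1.015]
wrist_force: [2.4, 0.6, -14.0]
gripper_width: 0.126
```

```bash
python3 th.py
```

```text
12.65 back 0.0841 side 0.0003 deg 60.63 bar above TCP 0.0003 F [  2.4   0.6 -14. ] w 0.12556732181176533
```

Emit:
step_arm(series=[2,-1,0,0,0,0,0,2,-1,0,0,0,0,0,2,-1,0,0,0,0,0,2,-1,0,0,0,0,0])

```text
time_s: 13.05
eef_pos: [0.5735, 0.0134, 0.2425]
ee_rot: [1.001, 1.331, -1.015]
wrist_force: [-3.2, -2.6, -2.0]
gripper_width: 0.127
```

```bash
python3 th.py
```

```text
13.05 back 0.0827 side 0.0002 deg 60.07 bar above TCP 0.0004 F [-3.2 -2.6 -2. ] w 0.12682767428557465
```

Emit:
step_arm(series=[0,0,0,0,0,0,0,0,0,0,0,0,0,0,0,0,0,0,0,0,0,0,0,0,0,0,0,0,0,0,0,0,0,0,0,0,0,0,0,0,0,0,0,0,0,0,0,0,0,0,0,0,0,0,0,0])

```text
time_s: 13.85
eef_pos: [0.5735, 0.0134, 0.2426]
ee_rot: [1.001, 1.331, -1.015]
wrist_force: [-1.3, -0.9, -5.4]
gripper_width: 0.12
```

```bash
python3 th.py; python3 - <<'E'
from h import *
p=env.camera("scene"); t=env.camera("top"); save(p,"z_scene.png"); save(t,"z_top.png")
a=cv2.imread("pics/scene0.png"); b=cv2.imread("pics/z_scene.png")
w=lambda im:cv2.resize(im[180:290,180:320],None,fx=2.8,fy=5,interpolation=2)
cv2.imwrite("pics/z_cmp.png",np.hstack([w(a),w(b)]))
for l in("cold_chisel","bolt_m16","nut_1","oil_can"):
    for n,q in(("scene",p),("top",t)):
        r=env.spot_point(q,l); print(l,n,[np.round(x["location"],1).tolist() for x in r[:1]])
E
python3 ov3.py; python3 th.py
```

```text
13.85 back 0.0826 side 0.0002 deg 60.06 bar above TCP 0.0004 F [-1.3 -0.9 -5.4] w 0.1197312236230021
cold_chisel scene [[280.8, 246.1]]
cold_chisel top []
bolt_m16 scene [[225.1, 247.7]]
bolt_m16 top []
nut_1 scene []
nut_1 top []
oil_can scene []
oil_can top [[189.5, 171.5]]
[ 0.27 -0.96  0.  ]
pics/ovt_14.35.png
14.4 back 0.0827 side 0.0003 deg 60.06 bar above TCP 0.0004 F [-2.  -0.6 -4.2] w 0.12269784313034446
```

View pics/z_scene.png

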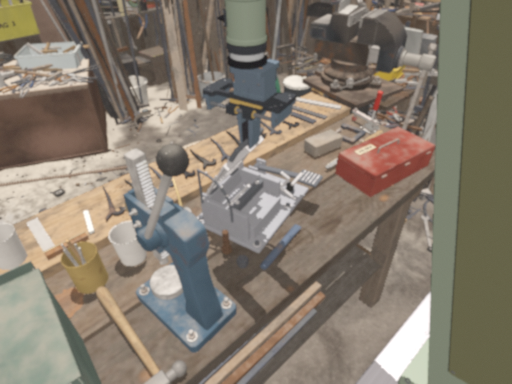

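View pics/z_cmp.png

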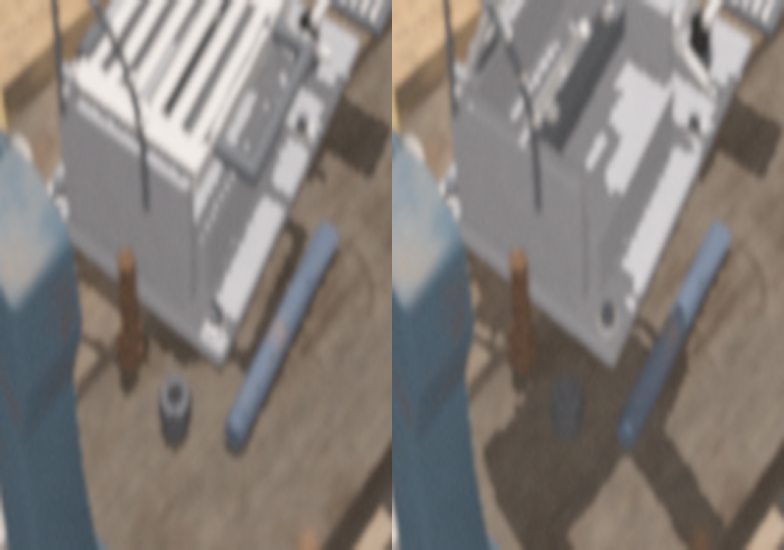

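The last pictures show the guard standing open in the gripper at about (250,140). Bolt, nut and chisel are exactly where they were, with only the arm's shadow over them. The angle has held at 60.06° for over a second, so I hand in.

```bash
python3 -c "
from h import *
print(env.sign_off())"; python3 th.py
```

```text
the job is handed in; nothing more can be done
None
the job is handed in; nothing more can be done
```

I pushed the pedal right down to its stop and let it rise, then lifted the guard by its bar. I handed the job in at about 14.4 s with the guard held about 60° open.

- **Pedal:** the force rose from 7.5 to 24 N with almost no further travel, with the fingertips at 44 mm. The pictures then showed the catch swung off and the pad back up.
- **Guard angle:** the bar's backward travel gives 60.06°, assuming the stated 165 mm radius. It held steady for over a second at a load of about 4–5 N, with the jaws about 11 mm open on the 12 mm bar.
- **Disagreements:** the bar crept about 6 mm toward the fingertips during the lift, so the rise of the tool alone would have read about 65°. A picture overlay of the fingers and bar confirmed the creep. The guard model drawn over the picture stayed about 2 px off, so the pictures support 60° only to within 1–2°.
- **Other items:** a before-and-after picture shows the bolt, nut and chisel unmoved. The networks missed the nut in the last pictures. They found the oil can only in the top view, within about 3 px of where it started.

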